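# Check the armrest's hand lever

## Robot

A 6-joint arm with a two-finger parallel gripper is mounted at the origin on the work surface. World frame = base frame: x ahead of the robot, y to its left, z up, the work surface at z = 0. Lengths are in mm, angles in rad, forces in N, time in s.
With the tool pointing down it reaches from about 350 to 975 mm from the base axis. Payload 7.1 kg.
Tool frame: the origin (TCP) lies midway between the tips of the shut fingers; the grasp point (between the pads) lies pinch_z behind it (pinch_z is the distance from the TCP to the grasp point, in mm); z points along the fingers, y is the line along which they close (so a half turn about z gives the same grasp; the last joint's range is limited). The gripper opens to 88 mm and grips with 3 to 60 N. Pads are 20 mm wide; open, the fingers measure 115 mm over their backs; the gripper's body (75 mm by 178 mm) begins 61 mm behind the grasp point.
Start: joints at [1.259, 0.423, 1.63, -0, 1.089, -0.019], TCP at [180.365, 598.392, 222.675] pointing down, gripper open.
Joint ranges: [-3, 3], [-0.9, 2.11], [0.09, 2.58], [-1.31, 4.45], [0.11, 2.69], [-2.54, 2.54]. Speed limits (rad/s): [2.39, 2.39, 3.01, 3.14, 3.14, 3.14].

## Interface

Orientations are given as a rotation vector (axis times angle).
In Python, from workcell import get_obs, get_image, close_job, pinch_z gives the robot as it stands.
- The arm moves only by the tool jog_arm, never from a script. Its argument "commands" is a list of rows, each a list of 3 entries, a list of its own where there are three numbers: the gripper command: -1 is shut, 1 is fully open, values between are in proportion, then the shift along the tool's x, y, z as a fraction of full scale, then the turn, a rotation vector about the tool's x, y, z as a fraction of full scale. In form: [[gripper, [tx, ty, tz], [rx, ry, rz]], ...]. A call has 1 to 10 rows; each row shifts and turns the commanded pose from where the row before left it, along the tool's axes as they then stand; what a row does not reach is not made up. Full scale, the value 1, is 0.1 m for a shift and 45 degrees for a turn. A row lasts 1/10 s, in which the tool goes at most 50 mm and 8.59 degrees, less where a joint would pass 70% of its speed; a pose out of reach is approached as far as the arm can. A call with a number of a shift or a turn outside -1 to 1 is refused whole. A call with a gripper value outside its range is refused whole. The fingers move at their own pace and stop on an object; the grip force is fixed at half the most. Time passes only in rows, so rows that do not move let the fingers close. It gives the time, the measured TCP pose, the force, the opening and the grip force at its end, in the units of the state.
- get_obs(): the state, without advancing time (a new reading comes with each control period).
- get_image(name): name is "scene" or "top"; returns a dict with "image" (384x512x3 uint8, blue, green, red), "z_map" (384x512 float32, mm along the optical axis (not along the pixel's ray), 0 where there is no reading), "intrinsics" (3x3 intrinsics, pixels), "eye" and "orientation" of the camera in the world. Camera axes: x right, y down, z forward; pixel columns grow to the right and rows downward; lengths in mm; the calibration is good to about 2 mm. A picture is of the moment at which its call begins.
- close_job(): hands the job in; it is judged then, once.
The state is a dict: "t": time; "qpos": joint angles; "qvel": joint speeds; "joint_torque": joint torques, N m; "ee_pos": TCP position; "orientation": TCP orientation; "ft_force": force on the tool from outside, world axes, zero at the start; "moment": the same for the moment, N m; "width": finger opening in mm; "grasp_force": force on a finger pad.
Only numpy, scipy, OpenCV 4.12 (cv2) and the standard library are available. Lean on these libraries where they do the work, as an engineer would, in place of code of your own. Each camera call takes 0.05 s, during which the arm holds its last target. There are 200 camera calls.

## Task

Check the hand lever of the armrest (the stand with the solid rectangular pad): with the outside of your fingers, without gripping it, gently push the lever in towards the grab bar until it stops short of the bar, let it spring all the way out, then push it in to its stop once more and finish while holding it pressed there. Leave the headrest's lever (the stand with the horseshoe cradle) and everything else on the counter alone.

Things in the scene. Friction and masses are not known exactly. Their poses are not given: they have to be found in the camera images.
- armrest: a client armrest, fixed: steel base plate 200 x 180 x 12 mm (origin: centre of its underside, on the counter; x axis from grab bar to pad; z up), post and a solid black pad 130 x 200 x 45 mm, centred at x = +50; highest point 165 mm. At x = -90, z = 140 mm a round grab bar, 22 mm thick, runs 220 mm along y. A brake-type aluminium hand lever lies in front of it (-x).
- rest_lever (a joint): angle of the armrest's hand lever, rad: 0 = all the way out, where its spring keeps it; 0.30 = fully in, at its own internal stop. Springs back when let go. At the press point it takes about 5 N to start and 9 N to hold at the stop; more nearer the pivot.
- rest_lever_press (a point): where to press: centre of the armrest lever's blade, 110 mm from the pivot, 140 mm above the counter. Turns with the lever: x axis level, square to the blade, in the pressing direction (to the bar); y along the blade to the pivot; z up. Blade 12 mm thick (outer face at -6 mm in x), 18 mm high; its end, a 20 mm ball, is centred 35 mm past this point.
- rest_lever_pivot (a point): upright pivot axis of the armrest's lever, at x = -135, y = +85, z = 140 mm in the armrest's frame. From here the blade reaches to the armrest's -y: out, it leans 0.30 rad away from the bar (tip towards -x); fully in, it is parallel to the bar, with a 28 mm gap left. A black mount 24 mm wide joins pivot and bar.
- headrest: a client headrest, fixed: steel base plate 200 x 180 x 12 mm (origin: centre of its underside, on the counter; x axis from grab bar to pad; z up), post and an open black horseshoe face cradle, about 165 x 200 mm; highest point 165 mm. At x = -90, z = 140 mm a round grab bar, 22 mm thick, runs 220 mm along y. A brake-type aluminium hand lever lies in front of it (-x). Not to be used.
- head_lever (a joint): angle of the headrest's hand lever, rad; same make, size and place on its stand as the armrest's. 0 = out, 0.30 = in. Not to be pressed.
- ink_a: loose bystander: ink bottle, 32 mm across, 95 mm tall; origin at the centre of its underside. To be left alone.
- ink_b: loose bystander: ink bottle, 32 mm across, 95 mm tall; origin at the centre of its underside. To be left alone.
- ink_c: loose bystander: ink bottle, 32 mm across, 95 mm tall; origin at the centre of its underside. To be left alone.
- tape: loose bystander: roll of paper tape lying flat, 70 mm across, 24 mm high; origin at the centre of its underside. To be left alone.
- cup: loose bystander: steel cup, 60 mm across, 60 mm tall; origin at the centre of its underside. To be left alone.
- pen: loose bystander: dark steel pen machine standing upright, 34 mm across, 100 mm tall; origin at the centre of its underside. To be left alone.
- soap: loose bystander: white bottle, 60 mm across, 150 mm tall; origin at the centre of its underside. To be left alone.
- jar: loose bystander: glass jar, 64 mm across, 60 mm tall; origin at the centre of its underside. To be left alone.

How it is judged:
By the outcome, as a careful person would: the job done as asked, in the order asked, and still so for the second after the job is handed in, while the arm keeps its last pose, push and grip.
It also fails if it takes over 42 s, if anything falls off the work surface, if the arm or the gripper's body presses on something with over 40 N, if the wrist force passes 120 N, or if a joint passes its speed limit or range.

## Working session

There is one attempt and no reset: what is moved stays moved. The work goes in short steps, Python scripts to look and compute and a tool call to move; the robot and the scene stay as the last step left them, time stands still between calls to the robot, and variables do not carry over. Pictures are saved under pics/ and viewed, at most 10 in all, crops included, and the job is handed in when it is done.

Besides the shell and the picture viewer there is one more tool, called after ">>>" as name(argument=value, ...) on one line, values as JSON. jog_arm: Moves the arm, as the interface text tells. Its arguments: {"type":"object","properties":{"commands":{"type":"array","items":{"type":"array"}}},"required":["commands"]}

```bash
mkdir -p pics
cat > h.py <<'E'
import numpy as np,cv2
from scipy.spatial.transform import Rotation as R
from workcell import get_obs,get_image,close_job,pinch_z
def rot(o):
    o=np.array(o,float)
    if o.shape==(3,3): return o
    return (R.from_rotvec(o) if o.size==3 else R.from_quat(o)).as_matrix()
def cloud(d):
    z=d["z_map"];K=np.array(d["intrinsics"]);v,u=np.mgrid[:z.shape[0],:z.shape[1]]
    p=np.dstack([(u-K[0,2])/K[0,0]*z,(v-K[1,2])/K[1,1]*z,z])
    w=p@rot(d["orientation"]).T+np.array(d["eye"]); w[z==0]=np.nan
    return w
E
python3 - <<'E'
from h import *
print(get_obs(),pinch_z)
for n in("top","scene"):
    d=get_image(n);cv2.imwrite(f"pics/{n}0.png",cv2.resize(d["image"],(800,600)));np.save(n+"0.npy",cloud(d))
    print(d["eye"],d["orientation"])
E
```

```text
{'t': 0.0, 'qpos': array([ 1.25900675e+00,  4.23814005e-01,  1.63066539e+00, -3.51651471e-06,
        1.08858474e+00, -1.90186911e-02]), 'qvel': array([-5.97162517e-04, -5.33953076e-04, -5.15065834e-04, -8.29627864e-04,
        1.58203155e-03, -9.07329674e-05]), 'joint_torque': array([-1.13639224e-03, -5.44614208e+01, -2.73676479e+01,  6.42417488e-02,
        2.26552121e-02, -1.80210468e-04]), 'ee_pos': array([180.20147368, 597.89689671, 221.92811312]), 'orientation': array([-4.58205183e-01, -3.10775550e+00,  2.28048658e-03]), 'ft_force': array([0.18532113, 0.53045975, 0.67031516]), 'moment': array([-0.02916615,  0.06529271, -0.0207587 ]), 'grasp_force': 0.0, 'width': 87.78805815697774} 18.700000000000003
[ 4.04871905e+02 -1.06150992e+00  1.45503564e+03] [-2.12038599  2.17555066 -0.13301611]
[1412.54627834 -111.04545907  825.93758102] [-1.78374275 -1.59939618  0.74397848]
```

View pics/top0.png

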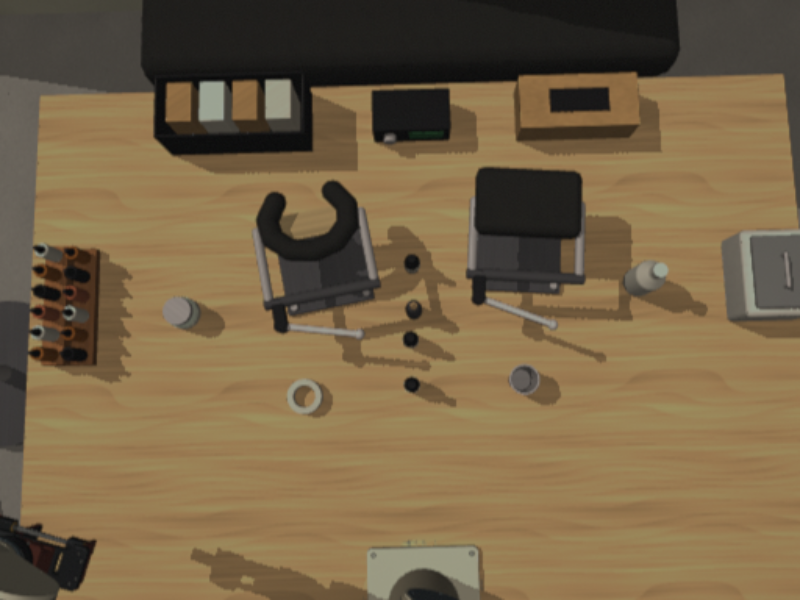

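View pics/scene0.png

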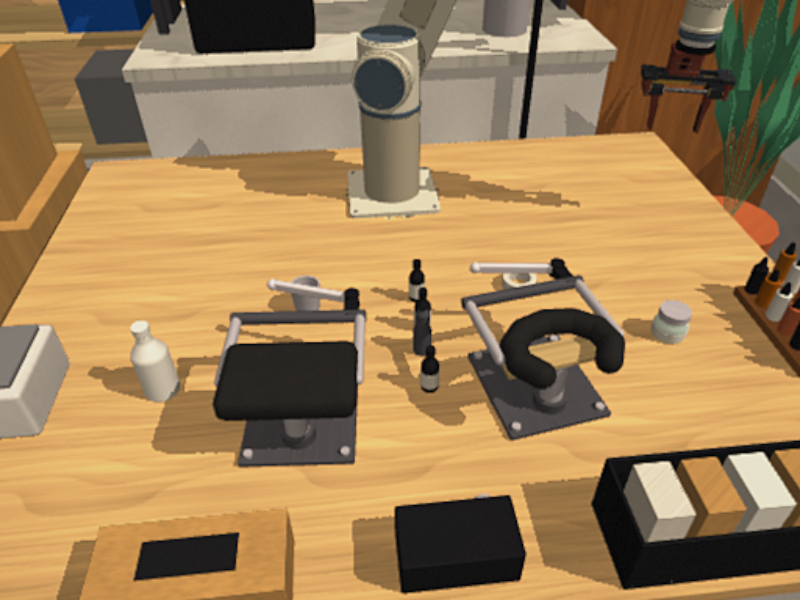

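The top view shows the armrest on the right: bar from (468,276) to (583,280), lever pivot at about (478,292), ball at (553,324). The cup sits in front at (525,379) and the ink bottles are at x≈411.

Run:
```python
from h import *
w=np.load("top0.npy")
def at(u,v,r=1):
    a,b=int(u*.64),int(v*.64);return np.nanmedian(w[b-r:b+r+1,a-r:a+r+1].reshape(-1,3),0).round(1)
for n,p in dict(ball=(553,324),l1=(500,302),l2=(520,310.5),l3=(540,318.5),bar1=(475,275),bar2=(575,279),mount=(479,290),cup=(525,368),i1=(411,262),i2=(414,309),i3=(411,339),i4=(411,384),padc=(528,203)).items(): print(n,at(*p))
m=(w[...,2]>120)&(w[...,2]<165)&(w[...,1]<-60)&(w[...,1]>-330)&(w[...,0]<520)&(w[...,0]>300)
P=w[m]; print(len(P))
img=cv2.imread("pics/top0.png")
# pad/bar orientation
for y in range(-320,-90,15):
    q=P[abs(P[:,1]-y)<4]
    print(y,np.sort(q[:,0]).round(0)[::2], q[:,2].max().round(0) if len(q) else'')
m=(w[...,2]>155)&(w[...,1]<-60)&(w[...,1]>-350)&(w[...,0]>450)&(w[...,0]<700)
print(cv2.minAreaRect(w[m][:,:2].astype(np.float32)))
cv2.imwrite("pics/crop1.png",cv2.resize(img[150:420,400:680],None,fx=2.2,fy=2.2,interpolation=cv2.INTER_CUBIC)[:600])
```

```text
ball [ 526.9 -248.5  148.2]
l1 [ 569.6 -156.5  148.8]
l2 [ 554.2 -190.4  148.4]
l3 [ 538.7 -226.7  148.3]
bar1 [ 620.6 -111.7  151.4]
bar2 [ 609.7 -296.8  151.5]
mount [ 593.  -116.3  155.1]
cup [ 452.1 -214.5   25.3]
i1 [661.7   6.3  89. ]
i2 [568.1   5.7  96.5]
i3 [512.  10.  93.]
i4 [425.8  12.2  95.7]
padc [ 752.9 -211.1  166.8]
3
-320 [] 
-305 [] 
-290 [] 
-275 [] 
-260 [] 
-245 [519.] 143.0
-230 [] 
-215 [] 
-200 [] 
-185 [] 
-170 [] 
-155 [] 
-140 [] 
-125 [] 
-110 [] 
-95 [] 
((615.4956665039062, -201.79908752441406), (203.29953002929688, 171.26260375976562), 88.8067855834961)
```

Run:
```python
from h import *
w=np.load("top0.npy");W=w.reshape(-1,3)
def sel(x0,x1,y0,y1,z0,z1): return W[(W[:,0]>x0)&(W[:,0]<x1)&(W[:,1]>y0)&(W[:,1]<y1)&(W[:,2]>z0)&(W[:,2]<z1)]
bar=sel(595,640,-310,-95,140,158); lev=sel(505,582,-262,-125,140,160)
for P in(bar,lev):
    vx,vy,x,y=cv2.fitLine(P[:,:2].astype(np.float32),cv2.DIST_HUBER,0,.01,.01).ravel(); print(len(P),vx,vy,x,y,np.arctan2(vx,vy)%np.pi,P.min(0),P.max(0))
print(bar[:,1].min(),bar[:,1].max())
cup=sel(400,500,-270,-170,50,70);print("cup",cup.min(0),cup.max(0))
for x,y in((425,12),(512,10),(568,6),(662,6)):
    p=sel(x-30,x+30,y-30,y+30,20,130);print(p.min(0).round(),p.max(0).round())
img=cv2.imread("pics/top0.png")
cv2.imwrite("pics/crop1.png",cv2.resize(img[150:410,400:680],None,fx=2.3,fy=2.3,interpolation=cv2.INTER_CUBIC))
```

```text
632 0.038399387 0.99926245 617.87866 -201.91368 0.038408834 [ 596.0533923  -309.82467307  140.19522855] [639.17958106 -95.45048894 157.59986072]
227 0.37240472 0.9280704 550.1321 -193.23668 0.3815988 [ 518.44447392 -259.12578884  140.35538625] [ 581.86506068 -127.40712681  157.00345839]
-309.8246730659127 -95.45048894298513
cup [ 402.73488411 -236.23812466   50.07388146] [ 460.33290401 -178.47139345   64.78455703]
[411.  -3.  44.] [442.  28. 102.]
[500.  -2.  24.] [530.  29. 103.]
[559. -10.  30.] [587.  21. 104.]
[652.  -9.  22.] [682.  22.  99.]
```

View pics/crop1.png

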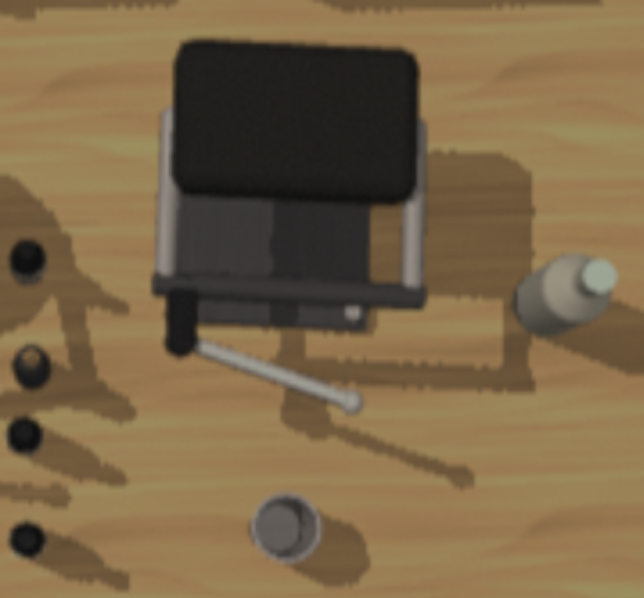

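Estimates: bar centre about (615,-204), yaw about -0.07, pivot about (578,-116), press point when out about (539,-218). I'll shut the fingers and press with the back of one finger (tool +y). First, I'll travel across at height.

>>> jog_arm(commands=[[-1, [-0.26, -0.33, 0], [0, 0, 0]], [-1, [-0.26, -0.33, 0], [0, 0, 0]], [-1, [-0.26, -0.33, 0], [0, 0, 0]], [-1, [-0.26, -0.33, 0], [0, 0, 0]], [-1, [-0.26, -0.33, 0], [0, 0, 0]], [-1, [-0.26, -0.33, 0], [0, 0, 0]], [-1, [-0.26, -0.33, 0], [0, 0, 0]], [-1, [-0.26, -0.33, 0], [0, 0, 0]], [-1, [-0.26, -0.33, 0], [0, 0, 0]], [-1, [-0.26, -0.33, 0], [0, 0, 0]]])

```text
t: 1.1
ee_pos: [334.2, 205.8, 222.6]
orientation: [0.458, 3.108, -0.0]
ft_force: [1.0, 0.7, 0.2]
width: 11.4
grasp_force: 0.0
```

>>> jog_arm(commands=[[-1, [-0.26, -0.33, 0], [0, 0, 0]], [-1, [-0.26, -0.33, 0], [0, 0, 0]], [-1, [-0.26, -0.33, 0], [0, 0, 0]], [-1, [-0.26, -0.33, 0], [0, 0, 0]], [-1, [-0.26, -0.33, 0], [0, 0, 0]], [-1, [-0.26, -0.33, 0], [0, 0, 0]], [-1, [-0.26, -0.33, 0], [0, 0, 0]], [-1, [-0.26, -0.33, 0], [0, 0, 0]], [-1, [-0.26, -0.33, 0], [0, 0, 0]], [-1, [-0.26, -0.33, 0], [0, 0, 0]]])

```text
t: 2.1
ee_pos: [487.8, -185.4, 222.4]
orientation: [-0.459, -3.107, -0.0]
ft_force: [1.2, 0.4, 0.3]
width: 0.3
grasp_force: 0.0
```

>>> jog_arm(commands=[[-1, [0, 0, 0], [0, 0, 0.18]], [-1, [0, 0, 0], [0, 0, 0.18]], [-1, [0, 0, 0], [0, 0, 0.18]], [-1, [0, 0, 0], [0, 0, 0.18]], [-1, [0, 0, 0], [0, 0, 0.18]], [-1, [0, 0, 0], [0, 0, 0.18]], [-1, [0, 0, 0], [0, 0, 0.18]], [-1, [0, 0, 0], [0, 0, 0.18]], [-1, [0, 0, 0], [0, 0, 0.18]], [-1, [0, 0, 0], [0, 0, 0.18]]])

```text
t: 3.1
ee_pos: [487.5, -183.5, 222.3]
orientation: [-2.372, -2.058, 0.001]
ft_force: [-0.7, -0.3, -0.1]
width: 0.6
grasp_force: 0.0
```

>>> jog_arm(commands=[[-1, [-0.27, -0.05, 0], [0, 0, 0]], [-1, [0, 0, 0.26], [0, 0, 0]], [-1, [0, 0, 0.26], [0, 0, 0]], [-1, [0, 0, 0.26], [0, 0, 0]], [-1, [0, 0, 0.26], [0, 0, 0]], [-1, [0, 0, 0], [0, 0, 0]], [-1, [0, 0, 0], [0, 0, 0]]])

```text
t: 3.8
ee_pos: [478.9, -209.6, 118.6]
orientation: [-2.366, -2.065, 0.001]
ft_force: [0.0, 0.1, -0.0]
width: 0.3
grasp_force: 0.0
```

Run:
```python
from h import *
o=get_obs();print(o["ee_pos"],o["ft_force"],o["qpos"])
d=get_image("top");w=cloud(d);np.save("top1.npy",w)
a=cv2.resize(d["image"][150:260,270:410],None,fx=5,fy=5,interpolation=cv2.INTER_CUBIC)
cv2.imwrite("pics/c2.png",a)
d=get_image("scene");cv2.imwrite("pics/s2.png",cv2.resize(d["image"][100:290,120:300],None,fx=3.1,fy=3.1,interpolation=cv2.INTER_CUBIC))
```

```text
[ 478.92638544 -209.5831918   118.64181832] [ 0.03748141  0.07475148 -0.01533099] [-4.35266434e-01  4.27431708e-01  1.92487628e+00 -4.12441306e-06
  7.90582747e-01 -2.99520157e-01]
```

View pics/s2.png

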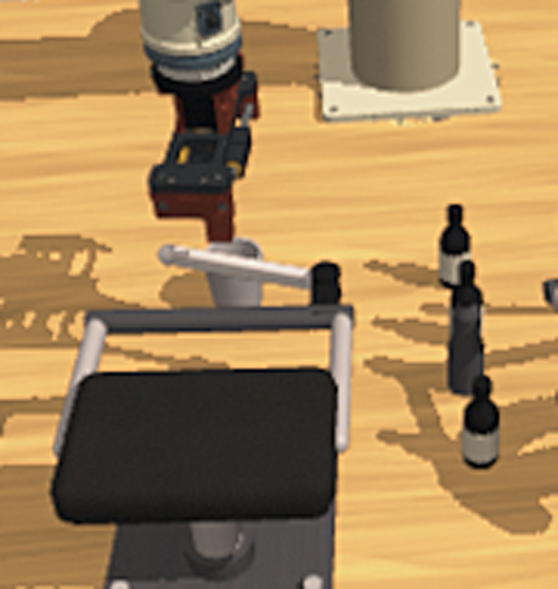

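The finger is in front of the blade at about (218,240), between the ball (170,253) and the mount (325,285). Approaching in small steps.

>>> jog_arm(commands=[[-1, [0, 0.1, 0], [0, 0, 0]], [-1, [0, 0.1, 0], [0, 0, 0]], [-1, [0, 0.05, 0], [0, 0, 0]], [-1, [0, 0, 0], [0, 0, 0]]])

```text
t: 4.3
ee_pos: [505.3, -213.3, 119.1]
orientation: [2.365, 2.065, 0.001]
ft_force: [-0.5, 0.4, -0.2]
width: 0.0
grasp_force: 0.0
```

>>> jog_arm(commands=[[-1, [0, 0.04, 0], [0, 0, 0]], [-1, [0, 0.04, 0], [0, 0, 0]], [-1, [0, 0, 0], [0, 0, 0]]])

```text
t: 4.6
ee_pos: [512.3, -214.3, 118.7]
orientation: [2.367, 2.066, 0.0]
ft_force: [0.3, -0.3, -0.6]
width: 0.3
grasp_force: 0.0
```

>>> jog_arm(commands=[[-1, [0, 0.04, 0], [0, 0, 0]], [-1, [0, 0.04, 0], [0, 0, 0]], [-1, [0, 0, 0], [0, 0, 0]]])

```text
t: 4.9
ee_pos: [520.4, -215.4, 118.7]
orientation: [2.366, 2.065, 0.0]
ft_force: [0.2, 0.2, -0.7]
width: 0.5
grasp_force: 0.0
```

>>> jog_arm(commands=[[-1, [0, 0.03, 0], [0, 0, 0]], [-1, [0, 0.03, 0], [0, 0, 0]], [-1, [0, 0, 0], [0, 0, 0]]])

```text
t: 5.2
ee_pos: [524.4, -216.0, 118.3]
orientation: [-2.365, -2.064, 0.003]
ft_force: [-4.4, -1.5, 2.2]
width: 0.0
grasp_force: 2.4
```

>>> jog_arm(commands=[[-1, [0, 0.03, 0], [0, 0, 0]], [-1, [0, 0.03, 0], [0, 0, 0]], [-1, [0, 0, 0], [0, 0, 0]]])

```text
t: 5.5
ee_pos: [530.0, -216.8, 118.1]
orientation: [-2.365, -2.064, 0.004]
ft_force: [-5.3, -2.0, 1.0]
width: 0.4
grasp_force: 2.7
```

>>> jog_arm(commands=[[-1, [0, 0.03, 0], [0, 0, 0]], [-1, [0, 0.03, 0], [0, 0, 0]], [-1, [0, 0, 0], [0, 0, 0]]])

```text
t: 5.8
ee_pos: [535.6, -217.7, 117.9]
orientation: [-2.364, -2.063, 0.005]
ft_force: [-7.3, -2.4, 1.3]
width: 0.5
grasp_force: 3.0
```

>>> jog_arm(commands=[[-1, [0, 0.03, 0], [0, 0, 0]], [-1, [0, 0.03, 0], [0, 0, 0]], [-1, [0, 0.03, 0], [0, 0, 0]], [-1, [0, 0, 0], [0, 0, 0]]])

```text
t: 6.2
ee_pos: [544.2, -219.2, 117.9]
orientation: [-2.364, -2.063, 0.006]
ft_force: [-8.0, -4.1, 0.3]
width: 0.3
grasp_force: 3.6
```

>>> jog_arm(commands=[[-1, [0, 0.02, 0], [0, 0, 0]], [-1, [0, 0.02, 0], [0, 0, 0]], [-1, [0, 0, 0], [0, 0, 0]]])

```text
t: 6.5
ee_pos: [547.9, -220.0, 117.8]
orientation: [-2.364, -2.063, 0.006]
ft_force: [-9.4, -4.7, 1.3]
width: 0.4
grasp_force: 4.0
```

>>> jog_arm(commands=[[-1, [0, 0.02, 0], [0, 0, 0]], [-1, [0, 0, 0], [0, 0, 0]]])

```text
t: 6.7
ee_pos: [549.7, -220.2, 117.8]
orientation: [-2.364, -2.063, 0.007]
ft_force: [-9.9, -5.5, -0.1]
width: 0.7
grasp_force: 4.4
```

>>> jog_arm(commands=[[-1, [0, 0.02, 0], [0, 0, 0]], [-1, [0, 0, 0], [0, 0, 0]]])

```text
t: 6.9
ee_pos: [551.5, -220.6, 117.8]
orientation: [-2.364, -2.063, 0.007]
ft_force: [-9.5, -5.7, 1.8]
width: 0.3
grasp_force: 4.7
```

>>> jog_arm(commands=[[-1, [0, 0.015, 0], [0, 0, 0]], [-1, [0, 0, 0], [0, 0, 0]]])

```text
t: 7.1
ee_pos: [552.8, -220.8, 117.8]
orientation: [-2.364, -2.063, 0.007]
ft_force: [-9.8, -6.5, 2.1]
width: 0.3
grasp_force: 4.9
```

>>> jog_arm(commands=[[-1, [0, 0.015, 0], [0, 0, 0]], [-1, [0, 0, 0], [0, 0, 0]]])

```text
t: 7.3
ee_pos: [554.3, -221.0, 117.7]
orientation: [-2.363, -2.063, 0.008]
ft_force: [-9.8, -5.3, 1.6]
width: 0.3
grasp_force: 5.1
```

>>> jog_arm(commands=[[-1, [0, 0.015, 0], [0, 0, 0]], [-1, [0, 0, 0], [0, 0, 0]]])

```text
t: 7.5
ee_pos: [555.4, -221.1, 117.7]
orientation: [-2.363, -2.063, 0.008]
ft_force: [-11.9, -5.7, 3.1]
width: 0.7
grasp_force: 5.7
```

>>> jog_arm(commands=[[-1, [0, 0.015, 0], [0, 0, 0]], [-1, [0, 0, 0], [0, 0, 0]]])

```text
t: 7.7
ee_pos: [555.5, -221.2, 117.6]
orientation: [-2.361, -2.062, 0.011]
ft_force: [-16.6, -5.1, 6.5]
width: 0.2
grasp_force: 8.4
```

>>> jog_arm(commands=[[-1, [0, 0.01, 0], [0, 0, 0]], [-1, [0, 0, 0], [0, 0, 0]]])

```text
t: 7.9
ee_pos: [555.6, -221.2, 117.6]
orientation: [-2.36, -2.061, 0.013]
ft_force: [-19.5, -6.5, 8.7]
width: 0.7
grasp_force: 10.2
```

The force jumped while the tool stopped moving, after about 33 mm of travel, so the lever is at its stop. Releasing fully.

>>> jog_arm(commands=[[-1, [0, -0.05, 0], [0, 0, 0]], [-1, [0, -0.06, 0], [0, 0, 0]], [-1, [0, -0.06, 0], [0, 0, 0]], [-1, [0, -0.06, 0], [0, 0, 0]], [-1, [0, -0.06, 0], [0, 0, 0]], [-1, [0, -0.06, 0], [0, 0, 0]], [-1, [0, -0.06, 0], [0, 0, 0]], [-1, [0, -0.06, 0], [0, 0, 0]], [-1, [0, 0, 0], [0, 0, 0]], [-1, [0, 0, 0], [0, 0, 0]]])

```text
t: 8.9
ee_pos: [515.3, -214.8, 118.9]
orientation: [2.366, 2.065, 0.001]
ft_force: [-1.1, -0.1, -0.2]
width: 0.4
grasp_force: 0.0
```

Run:
```python
from h import *
d=get_image("scene");cv2.imwrite("pics/s3.png",cv2.resize(d["image"][100:290,120:300],None,fx=3.1,fy=3.1,interpolation=cv2.INTER_CUBIC))
```

```text
(no output)
```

View pics/s3.png

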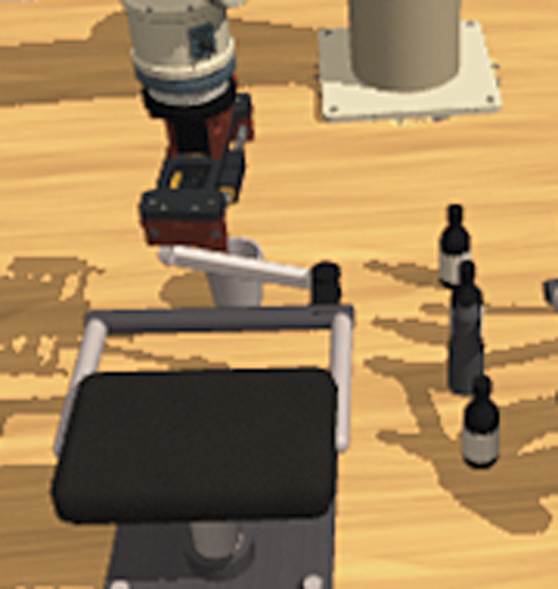

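The lever is back where it started (ball at (170,253)) and the finger is clear of it. Pressing again.

>>> jog_arm(commands=[[-1, [0, 0.04, 0], [0, 0, 0]], [-1, [0, 0.04, 0], [0, 0, 0]], [-1, [0, 0.04, 0], [0, 0, 0]], [-1, [0, 0.04, 0], [0, 0, 0]], [-1, [0, 0.04, 0], [0, 0, 0]], [-1, [0, 0.04, 0], [0, 0, 0]], [-1, [0, 0.04, 0], [0, 0, 0]], [-1, [0, 0.04, 0], [0, 0, 0]], [-1, [0, 0.04, 0], [0, 0, 0]], [-1, [0, 0, 0], [0, 0, 0]]])

```text
t: 9.95
ee_pos: [548.6, -220.0, 117.8]
orientation: [-2.364, -2.064, 0.006]
ft_force: [-8.5, -4.7, 2.4]
width: 0.6
grasp_force: 4.2
```

>>> jog_arm(commands=[[-1, [0, 0.02, 0], [0, 0, 0]], [-1, [0, 0.02, 0], [0, 0, 0]], [-1, [0, 0.02, 0], [0, 0, 0]], [-1, [0, 0, 0], [0, 0, 0]]])

```text
t: 10.35
ee_pos: [553.9, -220.9, 117.8]
orientation: [-2.364, -2.064, 0.007]
ft_force: [-10.0, -5.6, 2.1]
width: 0.7
grasp_force: 5.0
```

>>> jog_arm(commands=[[-1, [0, 0.01, 0], [0, 0, 0]], [-1, [0, 0, 0], [0, 0, 0]], [-1, [0, 0, 0], [0, 0, 0]]])

```text
t: 10.65
ee_pos: [554.7, -221.0, 117.8]
orientation: [-2.364, -2.064, 0.007]
ft_force: [-11.5, -5.4, 2.3]
width: 0.8
grasp_force: 5.1
```

>>> jog_arm(commands=[[-1, [0, 0.015, 0], [0, 0, 0]], [-1, [0, 0, 0], [0, 0, 0]]])

```text
t: 10.85
ee_pos: [555.4, -221.1, 117.7]
orientation: [-2.362, -2.063, 0.009]
ft_force: [-13.9, -5.9, 4.4]
width: 0.2
grasp_force: 6.7
```

>>> jog_arm(commands=[[-1, [0, 0.01, 0], [0, 0, 0]], [-1, [0, 0, 0], [0, 0, 0]], [-1, [0, 0, 0], [0, 0, 0]], [-1, [0, 0, 0], [0, 0, 0]]])

```text
t: 11.25
ee_pos: [555.5, -221.1, 117.7]
orientation: [-2.361, -2.062, 0.01]
ft_force: [-16.5, -6.0, 5.0]
width: 0.4
grasp_force: 8.3
```

Run:
```python
from h import *
o=get_obs();print(o["ee_pos"],o["ft_force"])
d=get_image("scene");cv2.imwrite("pics/s4.png",cv2.resize(d["image"][100:290,120:300],None,fx=3.1,fy=3.1,interpolation=cv2.INTER_CUBIC))
```

```text
[ 555.51390392 -221.13398054  117.68639865] [-16.45051206  -6.01051195   5.01332914]
```

View pics/s4.png

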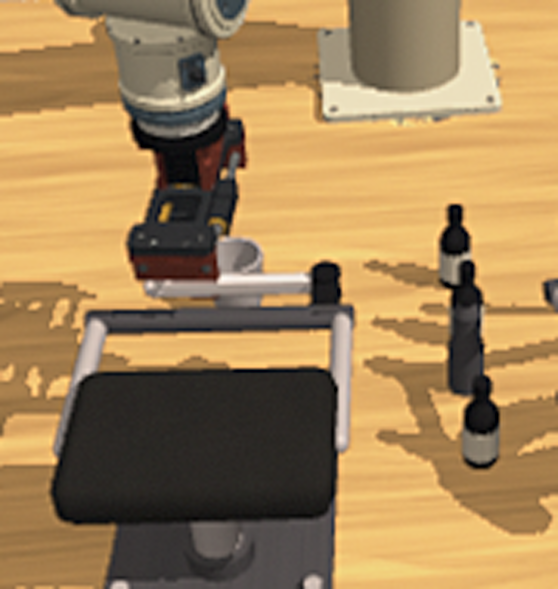

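The blade now runs parallel to the bar (ball at (150,287)), and the finger is holding it at the stop with about 16 N.

```bash
python3 -c "
from workcell import close_job
print(close_job())"
```

```text
the job is handed in; nothing more can be done
None
```

I pushed the armrest lever in to its stop, let it spring fully out, then pressed it to the stop again and handed the job in while holding it there with about 16 N; the arm touched nothing else.

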